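Let the halyard winch back to its stop and drop the pawl

ROBOT

A 6-joint arm with a two-finger parallel gripper is mounted at the origin on the work surface. World frame = base frame: x ahead of the robot, y to its left, z up, the work surface at z = 0. Lengths are in m, angles in degrees, forces in N, time in s.
With the tool pointing down it reaches from about 0.375 to 0.9 m from the base axis. Payload 3.1 kg.
Tool frame: the origin (TCP) lies at the very end of the fingers, on their centre line; the grasp point (between the pads) lies 19 mm behind it; z points along the fingers, y is the line along which they close (so a half turn about z gives the same grasp; the last joint's range is limited). The gripper opens to 87 mm and grips with 3 to 60 N. Pads are 19 mm wide; open, the fingers measure 117 mm over their backs; the gripper's body (75 mm by 190 mm) begins 51 mm behind the grasp point.
Start: joints at [58.127, 30.224, 82.088, -0, 67.689, -10.227], TCP at [0.231, 0.581, 0.194] pointing down, gripper open.
Joint ranges: [-176.69, 176.69], [-43.24, 126.21], [12.49, 139.97], [-82, 262], [0, 151.66], [-163.58, 163.58]. Speed limits (degrees/s): [159.86, 159.86, 180, 180, 180, 180].

INTERFACE

Orientations are given as a 3x3 rotation matrix whose columns are the frame's x, y, z axes.
In Python, from rig import bot gives the robot as it stands.
- The arm moves only by the tool move_arm, never from a script. Its argument "increments" is a list of rows, each an object with "xyz": the shift along the tool's x, y, z in mm, a list of three; "roll": the turn about the tool's z in rad; "grip": the opening in per cent of the stroke, from 0 (shut) to 100 (fully open). A call has 1 to 5 rows; each row shifts and turns the commanded pose from where the row before left it, along the tool's axes as they then stand; what a row does not reach is not made up. A row lasts 1/12 s, in which the tool goes at most 41.7 mm and 7.16 degrees, less where a joint would pass 70% of its speed; a pose out of reach is approached as far as the arm can. A call is refused whole if a number of a shift passes 41.7 or a number of a turn 0.125, either way. A call with a gripper value outside its range is refused whole. The fingers move at their own pace and stop on an object; the grip force is fixed at half the most. Time passes only in rows, so rows that do not move let the fingers close. It gives the time, the measured TCP pose, the force, the opening and the grip force at its end, in the units of the state.
- bot.read_state(): the state, without advancing time (a new reading comes with each control period).
- bot.capture(name): name is "scene" or "top" or "wrist"; returns (picture, depth): 480x640x3 uint8, red, green, blue; 480x640 float32, m along the optical axis (not along the pixel's ray), 0 where there is no reading.
- bot.camera_model(name): a dict with "intrinsics" (3x3 intrinsics, pixels), "rvec" (rotation vector, rad) and "tvec" (3), from world to camera coordinates, as OpenCV has them; the wrist camera has in their place "tool_from_camera" (4x4, takes a point from camera to tool coordinates, whose origin is the TCP and whose axes are the flange's). Camera axes: x right, y down, z forward; pixel columns grow to the right and rows downward; lengths in m; the calibration is good to about 2 mm. A picture is of the moment at which its call begins: read the wrist's pose just before it. camera_model takes no time and is no camera call.
- bot.hand_in(): hands the job in; it is judged then, once.
Trained networks look in the newest picture that a camera, given by its name, has taken for a name from the list of things; names that differ only in an ending like _2 or _b are one class to them, and where a whole thing is asked for, a point or a joint stands for the part that bears it (a point fixed in the world has none). Each returns a list of dicts, best first, with "conf" (0 to 1); they miss things now and then, are a little off and sometimes report something else, mostly with a low value. They report only what shows in the picture. A call takes as long as a camera call.
- bot.spot_in(label, camera): "at" ([x, y, z] in m, in the coordinates of the camera as it stood for that picture, good to about 4 mm: the middle of the surface that is visible of it).
- bot.trace(label, camera): "mask" (480x640 bool, what is visible of it).
The state is a dict: "time_s": time; "joint_positions": joint angles; "qvel": joint speeds; "tau": joint torques, N m; "position": TCP position; "tcp_rot": TCP orientation; "force": force on the tool from outside, world axes, zero at the start; "moment": the same for the moment, N m; "opening": opening from 0.0 (shut) to 1.0 (fully open); "grasp_force": force on a finger pad.
Only numpy, scipy, OpenCV 4.12 (cv2) and the standard library are available. Lean on these libraries where they do the work, as an engineer would, in place of code of your own. Each camera call takes 0.05 s, during which the arm holds its last target. There are 200 camera calls.

TASK

The empty antenna-halyard winch on the radio bench must be let back and locked for re-roping: lift its pawl clear of the toothed wheel, turn the crank back (over the top, towards the pawl's pivot) until you feel the crank arm bear firmly but gently on the adjustable stop pin, then swing the pawl down until its nose is fully home in the gap that lies there, and let go. Do not ram the stop or force the pawl, and leave the mug, screwdriver, jar and Morse key where they are.

Things in the scene. Friction and masses are not known exactly. Their poses are not given: they have to be found in the camera images.
- winch: grey steel winch bolted to the bench: base plate 200 x 150 mm, two cheek plates (tops at 130 and 154 mm), drum with 96 mm flanges. Origin on the bench under the axle's middle; x points across the axle, away from the pawl's pivot; y along the axle towards the crank; z up. Axle 105 mm above the bench. Toothed wheel and pawl at y = -40 mm, crank arm at y = +70 mm. Cannot move.
- drum (a joint): angle of drum, toothed wheel and crank (rad). The handle stands (joint - 0.4) rad from straight up, leaning to winch +x when positive; turning back lowers it. It meets the stop pin somewhere from -0.07 to 0.16: feel for it. Drag 0.12 N m (2 N at the handle); stays where left. 8 teeth 14 mm high, one every 0.785 rad; starts about one tooth on; from -0.1 to 0.2 a gap lies under the nose.
- crank_grip (a point): middle of the crank's black round handle: 18 mm diameter, 56 mm long, along the winch's y axis (y = 78 to 134 mm), on a 75 mm crank radius about the axle; it passes over the top at 180 mm above the bench
- pawl (a joint): pawl angle (rad): 0 = nose fully home on the bottom of a gap, positive = lifted. The nose clears the teeth above 0.18; it can rise to 0.9. Its pivot is stiff: moving it takes 1 to 2 N at the tab and it stays where it is left, so it must be moved down too.
- pawl_tab (a point): point on the pawl's upright finger tab, a dark steel plate 16 mm along winch x, 12 mm thick along winch y; tab top 17 mm above, pawl bar's top 21 mm below this point. Home: over the axle, 193 mm above the bench. The bar lies along winch x; its pivot, parallel to winch y, is 90 mm from the tab on the -x side and 27 mm below this point (166 mm above the bench).
- stop: the adjustable stop: a small slotted plate on the crank-side cheek with a steel pin, 12 mm diameter, sticking out along winch y to y = 84 mm. Where the pin is clamped changes and is not told (origin: the plate's middle). The crank arm meets the pin 45 mm from the axle, so a push on the handle acts 1.7 times as hard. Rigid; 5 to 15 N at the handle is right, over 30 N on the pin is ramming.
- nose: the pawl's nose, a small block 8 x 12 mm pointing down 25 mm from the bar's centre line below the tab; it drops into the wheel's gaps; origin on the bar's centre line, 90 mm from the pivot. Takes up to 30 N.
- mug: white mug, 80 mm wide, 90 mm high, standing on the bench on the crank's side of the winch; origin under its middle. Leave alone.
- screwdriver: screwdriver, 190 mm long, black handle, lying on the bench on the pawl's side of the winch. Leave alone.
- jar: glass jar with steel lid, 56 mm wide, 75 mm high, beyond the winch; origin under its middle. Leave alone.
- morse_key: Morse key on a black base 100 x 60 mm, 43 mm high, beyond the winch. Leave alone.

How it is judged (in metres and radians):
On the way, in this order (a step that is already met when the one before it is completed fails the run):
1. the pawl is lifted clear of the wheel before the drum is turned back (value of joint pawl above 0.2 rad and value of joint drum above 0.6 rad), for 0.2 s.
2. with the pawl clear, the crank arm bears on the stop pin (over 4 N on the pin) (contact force between stop and anything else above 4 N and value of joint drum below 0.22 rad and value of joint pawl above 0.18 rad), for 0.2 s.
At the end, for the whole second after the job is handed in: the drum is in the gap that lies under the nose at the stop (drum angle between -0.12 and 0.22 rad), the pawl's nose is fully home in it (pawl angle under 0.05 rad), and both are at rest (value of joint drum between -0.12 and 0.22 rad and value of joint pawl below 0.05 rad and velocity of joint drum between -0.05 and 0.05 rad/s and velocity of joint pawl between -0.05 and 0.05 rad/s); the robot touches nothing.
It fails at once if the crank rammed on its stop (over 30 N on the pin) (contact force between stop and anything else above 30 N).
It fails at once if the pawl's nose forced against the wheel (over 30 N) (contact force between nose and anything else above 30 N).
It fails at once if a bystander moved more than 15 mm (distance of any of mug, screwdriver, jar, morse_key from where it was at the start of the episode above 0.015 m).
It also fails if it takes over 72 s, if anything falls off the work surface, if the arm or the gripper's body presses on something with over 40 N, if the wrist force passes 120 N, or if a joint passes its speed limit or range.

## Working session

There is one attempt and no reset: what is moved stays moved. The work goes in short steps, Python scripts to look and compute and a tool call to move; the robot and the scene stay as the last step left them, time stands still between calls to the robot, and variables do not carry over. Pictures are saved under pics/ and viewed, at most 10 in all, crops included, and the job is handed in when it is done.

Besides the shell and the picture viewer there is one more tool, called as a command line: name --argument value ..., lists and objects as JSON in quotes. move_arm: Moves the arm, as the interface text tells. Its arguments: {"type":"object","properties":{"increments":{"type":"array"}},"required":["increments"]}

```bash
mkdir -p pics
cat > h.py <<'E'
from rig import bot
import numpy as np, cv2
np.set_printoptions(precision=4,suppress=True)
def T(cam,st=None):
    m=bot.camera_model(cam)
    if cam=="wrist":
        st=st or bot.read_state(); A=np.eye(4);A[:3,:3]=st["tcp_rot"];A[:3,3]=st["position"]
        return A@np.array(m["tool_from_camera"])
    R=cv2.Rodrigues(np.array(m["rvec"],float))[0];A=np.eye(4);A[:3,:3]=R.T;A[:3,3]=-R.T@np.array(m["tvec"]).ravel();return A
def w(A,p): return A[:3,:3]@np.array(p)+A[:3,3]
def cloud(cam,d,A,mask=None):
    K=np.array(bot.camera_model(cam)["intrinsics"]);m=d>0
    if mask is not None:m&=mask
    v,u=np.nonzero(m);z=d[v,u]
    return np.c_[(u-K[0,2])*z/K[0,0],(v-K[1,2])*z/K[1,1],z]@A[:3,:3].T+A[:3,3]
E
python3 - <<'E'
from h import *
s=bot.read_state();print(s["position"],s["tcp_rot"],s["force"],s["opening"])
for c in ("scene","top"):
    p,d=bot.capture(c);cv2.imwrite(f"pics/{c}.png",p[...,::-1]);A=T(c);print(c,A)
    for l in ("winch","crank_grip","pawl_tab","stop","mug","jar","morse_key","screwdriver"):
        for r in bot.spot_in(l,c)[:2]: print(l,round(r["conf"],2),w(A,r["at"]))
E
```

```text
[0.2301 0.5803 0.1927] [[-0.9295  0.3689 -0.0011]
 [ 0.3689  0.9295 -0.0018]
 [ 0.0004 -0.0021 -1.    ]] [ 0.1291 -0.6886  0.0134] 0.9993256226437908
scene [[-0.7945  0.4015 -0.4557  1.0584]
 [ 0.607   0.5476 -0.5759  0.6411]
 [ 0.0183 -0.7342 -0.6787  0.8015]
 [ 0.      0.      0.      1.    ]]
winch 0.68 [ 0.5953 -0.0967  0.0803]
winch 0.17 [ 0.7609 -0.0273  0.0114]
crank_grip 0.85 [ 0.6065 -0.1217  0.1337]
pawl_tab 0.75 [ 0.5667 -0.1521  0.1763]
stop 0.5 [ 0.5554 -0.058   0.1477]
mug 0.84 [0.5739 0.1415 0.0577]
jar 0.92 [ 0.7475 -0.1693  0.0588]
morse_key 0.57 [ 0.762  -0.0275  0.0114]
top [[-0.0285 -0.9964  0.0795  0.5356]
 [-0.9994  0.03    0.018   0.0539]
 [-0.0203 -0.079  -0.9967  1.2669]
 [ 0.      0.      0.      1.    ]]
winch 0.78 [ 0.5626 -0.1135  0.0119]
crank_grip 0.91 [ 0.5854 -0.104   0.1323]
pawl_tab 0.87 [ 0.5413 -0.1502  0.1708]
stop 0.46 [ 0.5535 -0.0536  0.1482]
mug 0.91 [ 0.5736  0.1392 -0.0019]
jar 0.86 [ 0.7313 -0.1784  0.0743]
morse_key 0.87 [ 0.7632 -0.0342  0.0121]
morse_key 0.55 [ 0.588  -0.1066  0.1296]
screwdriver 0.63 [ 0.4878 -0.2978  0.0217]
```

View pics/scene.png

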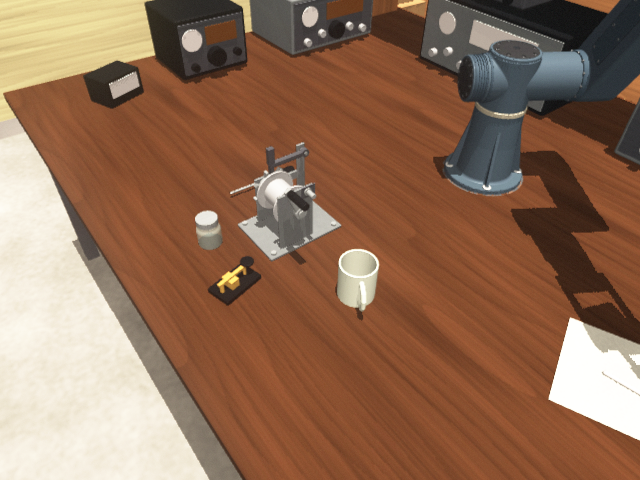

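View pics/top.png

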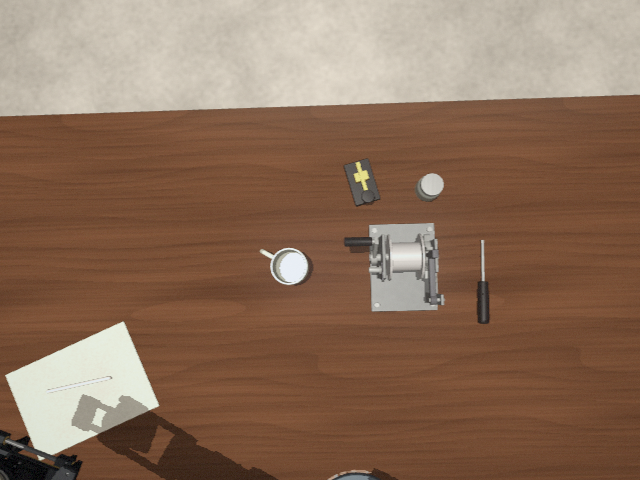

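The scene view shows the winch at about (290,205), with the mug at (357,278) on its crank side. The top view shows the base plate from about (371,225) to (437,310), the handle at (357,241), and the pawl pivot at (438,299). So winch x is roughly world +x and winch y roughly world +y. Next I'll fit the base plate.

Run:
```python
from h import *
p,d=bot.capture("top");A=T("top")
M=np.zeros((480,640),bool);M[205:330,335:455]=1
P=cloud("top",d,A,M)
v,u=np.nonzero((d>0)&M)
hsv=cv2.cvtColor(p,cv2.COLOR_RGB2HSV)[v,u]
print("table z",np.median(P[P[:,2]<.03][:,2]))
b=(P[:,2]<.03)&(hsv[:,1]<40)&(hsv[:,2]>90)
r=cv2.minAreaRect(P[b][:,:2].astype(np.float32));print("plate",r,np.median(P[b][:,2]))
for l in ("crank_grip","pawl","pawl_tab","stop"):
    for q in bot.trace(l,"top")[:1]:
        C=cloud("top",d,A,q["mask"]);print(l,q["conf"],len(C),C.mean(0),np.percentile(C,[2,50,98],axis=0).ravel())
        if l in("crank_grip","pawl"):
            C=C[C[:,2]>.1]
            if len(C)>5: print(cv2.minAreaRect(C[:,:2].astype(np.float32)))
```

```text
table z 0.00018345984206746824
plate ((0.5611797571182251, -0.1300976276397705), (0.16664323210716248, 0.19958221912384033), 89.88397216796875) 0.0069777911940783754
crank_grip 0.72 1918 [ 0.586 -0.097  0.133] [ 0.54   -0.1582  0.0722  0.588  -0.1041  0.1313  0.6232  0.008   0.1829]
((0.5827389359474182, -0.07247012108564377), (0.17883144319057465, 0.09354341775178909), 88.36320495605469)
pawl 0.87 447 [ 0.5371 -0.1565  0.1714] [ 0.4837 -0.1753  0.1085  0.5374 -0.1554  0.1712  0.5871 -0.1499  0.2104]
((0.5381048321723938, -0.16297833621501923), (0.027052925899624825, 0.112783282995224), 89.42732238769531)
pawl_tab 0.71 381 [ 0.5397 -0.1551  0.1763] [ 0.4843 -0.1621  0.161   0.5416 -0.1547  0.1717  0.5858 -0.1499  0.2107]
```

move_arm --increments '[{"xyz": [0, 0, -40], "roll": -0.095, "grip": 100}, {"xyz": [0, 0, -40], "roll": -0.095, "grip": 100}, {"xyz": [0, 0, -40], "roll": -0.095, "grip": 100}, {"xyz": [0, 0, -40], "roll": -0.093, "grip": 100}, {"xyz": [0, 0, -20], "roll": 0, "grip": 60}]'

```text
time_s: 1.57
position: [0.2314, 0.5825, 0.3799]
tcp_rot: [[-1.0, -0.004, 0.005], [-0.004, 1.0, 0.008], [-0.005, 0.008, -1.0]]
force: [0.5, 1.0, 0.4]
opening: 0.977
grasp_force: 0.0
```

Run:
```python
from h import *
print(np.array(bot.camera_model("wrist")["tool_from_camera"]));print(bot.camera_model("wrist")["intrinsics"]);s=bot.read_state();print(s["position"],s["tcp_rot"],s["joint_positions"])
```

```text
[[ 0.0004 -0.9603 -0.2789  0.0748]
 [ 1.      0.0002  0.0009  0.0004]
 [-0.0008 -0.2789  0.9603 -0.1912]
 [ 0.      0.      0.      1.    ]]
[[400.7184   0.     317.8352]
 [  0.     400.7184 240.5647]
 [  0.       0.       1.    ]]
[0.2314 0.5825 0.3799] [[-1.     -0.0036  0.0049]
 [-0.0035  1.      0.0079]
 [-0.0049  0.0079 -1.    ]] [ 58.1345  21.9379  66.7908   0.0016  90.7393 -32.0685]
```

move_arm --increments '[{"xyz": [-15, -36, 0], "roll": 0, "grip": 60}, {"xyz": [-15, -36, 0], "roll": 0, "grip": 60}, {"xyz": [-15, -36, 0], "roll": 0, "grip": 60}, {"xyz": [-15, -36, 0], "roll": 0, "grip": 60}, {"xyz": [-15, -36, 0], "roll": 0, "grip": 60}]'

```text
time_s: 1.98
position: [0.3056, 0.3993, 0.3738]
tcp_rot: [[-1.0, -0.001, 0.0], [-0.001, 1.0, 0.0], [-0.0, 0.0, -1.0]]
force: [0.8, -0.4, -0.0]
opening: 0.649
grasp_force: 0.0
```

move_arm --increments '[{"xyz": [-15, -36, 0], "roll": 0, "grip": 60}, {"xyz": [-15, -36, 0], "roll": 0, "grip": 60}, {"xyz": [-15, -36, 0], "roll": 0, "grip": 60}, {"xyz": [-15, -36, 0], "roll": 0, "grip": 60}, {"xyz": [-15, -36, 0], "roll": 0, "grip": 60}]'

```text
time_s: 2.4
position: [0.3807, 0.2192, 0.3739]
tcp_rot: [[-1.0, -0.001, 0.001], [-0.001, 1.0, 0.0], [-0.001, 0.0, -1.0]]
force: [0.4, 0.0, -0.2]
opening: 0.6
grasp_force: 0.0
```

move_arm --increments '[{"xyz": [-15, -36, 0], "roll": 0, "grip": 60}, {"xyz": [-15, -36, 0], "roll": 0, "grip": 60}, {"xyz": [-15, -36, 0], "roll": 0, "grip": 60}, {"xyz": [-15, -36, 0], "roll": 0, "grip": 60}, {"xyz": [-15, -36, 0], "roll": 0, "grip": 60}]'

```text
time_s: 2.82
position: [0.4559, 0.0391, 0.374]
tcp_rot: [[-1.0, 0.0, 0.001], [0.0, 1.0, 0.0], [-0.001, 0.0, -1.0]]
force: [0.6, -0.3, -0.2]
opening: 0.598
grasp_force: 0.0
```

move_arm --increments '[{"xyz": [-15, -36, 0], "roll": 0, "grip": 60}, {"xyz": [-15, -36, 0], "roll": 0, "grip": 60}, {"xyz": [-15, -36, 0], "roll": 0, "grip": 60}, {"xyz": [-15, -36, 0], "roll": 0, "grip": 60}, {"xyz": [0, 0, 0], "roll": 0, "grip": 60}]'

```text
time_s: 3.23
position: [0.5183, -0.1099, 0.373]
tcp_rot: [[-1.0, 0.006, 0.002], [0.006, 1.0, -0.004], [-0.002, -0.004, -1.0]]
force: [0.3, 0.6, -0.6]
opening: 0.603
grasp_force: 0.0
```

```bash
cat > look.py <<'E'
from h import *
import sys
n=sys.argv[1]
s=bot.read_state();print(s["position"],s["force"]);A=T("wrist",s)
p,d=bot.capture("wrist");cv2.imwrite(f"pics/{n}.png",p[...,::-1]);np.savez(f"pics/{n}.npz",d=d,A=A)
for l in sys.argv[2:]:
    for r in bot.spot_in(l,"wrist")[:1]: print(l,round(r["conf"],2),w(A,r["at"]))
    for q in bot.trace(l,"wrist")[:1]:
        C=cloud("wrist",d,A,q["mask"]);
        if len(C): print("  ",q["conf"],len(C),np.percentile(C,[3,50,97],axis=0))
E
python3 look.py w1 pawl_tab crank_grip stop winch
```

```text
[ 0.5183 -0.1099  0.373 ] [ 0.3125  0.5554 -0.5753]
pawl_tab 0.78 [ 0.5466 -0.155   0.1674]
   0.58 1566 [[ 0.4852 -0.1638  0.1641]
 [ 0.5432 -0.1576  0.1727]
 [ 0.5855 -0.1525  0.2109]]
crank_grip 0.74 [ 0.4857 -0.3026  0.0215]
   0.61 5269 [[ 0.5437 -0.155   0.1016]
 [ 0.5806 -0.1068  0.1327]
 [ 0.6184  0.0037  0.1828]]
stop 0.7 [ 0.5521 -0.0567  0.1493]
   0.94 374 [[ 0.5355 -0.0626  0.1412]
 [ 0.5533 -0.0541  0.1497]
 [ 0.5661 -0.0362  0.157 ]]
winch 0.8 [ 0.5538 -0.1172  0.1119]
   0.89 16812 [[ 0.4685 -0.1781  0.0067]
 [ 0.5514 -0.1161  0.1106]
 [ 0.6238 -0.0189  0.1827]]
```

View pics/w1.png

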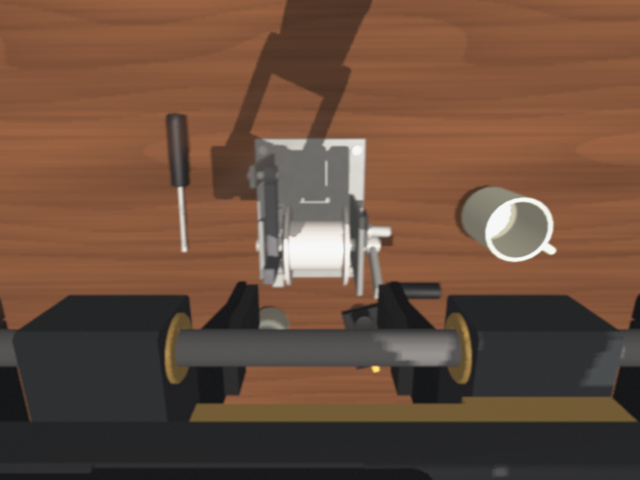

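The wrist view has up as world -x. It shows the pawl bar at about (268,235), the tab near (278,280), the stop pin at (382,231), and the handle at (415,290). Next I'll extract tab, bar and handle from the depth.

Run:
```python
from h import *
f=np.load("pics/w1.npz");P=cloud("wrist",f["d"],f["A"])
P=P[(P[:,0]>.44)&(P[:,0]<.68)&(P[:,1]>-.23)&(P[:,1]<.03)]
def s(n,m): 
    C=P[m];print(n,len(C),np.percentile(C,[2,50,98],axis=0).round(4).tolist())
    if len(C)>9: print(cv2.minAreaRect(C[:,:2].astype(np.float32)))
z=P[:,2]
s("tab",(z>.2)&(z<.225)&(P[:,1]<-.12)&(P[:,0]<.62))
s("bar",(z>.155)&(z<.18)&(P[:,1]<-.14)&(P[:,1]>-.172)&(P[:,0]<.62))
s("handle",(z>.16)&(z<.19)&(P[:,1]>-.045))
s("plate",(z>.003)&(z<.012))
```

```text
tab 246 [[0.574, -0.164, 0.2006], [0.5802, -0.1581, 0.2099], [0.5895, -0.1527, 0.2118]]
((0.5819107890129089, -0.1584412306547165), (0.011734548956155777, 0.016299482434988022), 88.92193603515625)
bar 1372 [[0.4836, -0.1715, 0.162], [0.5222, -0.1582, 0.1722], [0.5762, -0.1523, 0.178]]
((0.5400203466415405, -0.16171471774578094), (0.021638719365000725, 0.11598537862300873), 89.29364776611328)
handle 605 [[0.6033, -0.0242, 0.1741], [0.6086, -0.004, 0.1816], [0.6195, 0.0138, 0.1841]]
((0.6106671690940857, -0.015345297753810883), (0.060054123401641846, 0.017784908413887024), 87.2762451171875)
plate 7290 [[0.4644, -0.1937, 0.006], [0.5131, -0.1133, 0.0082], [0.6588, -0.0512, 0.0104]]
((0.5622266530990601, -0.10026684403419495), (0.25389426946640015, 0.22274892032146454), 85.74707794189453)
```

move_arm --increments '[{"xyz": [-32, -24, 0], "roll": 0, "grip": 50}, {"xyz": [-32, -24, 0], "roll": 0, "grip": 50}, {"xyz": [0, 0, 40], "roll": 0, "grip": 50}, {"xyz": [0, 0, 40], "roll": 0, "grip": 50}, {"xyz": [0, 0, 40], "roll": 0, "grip": 50}]'

```text
time_s: 4.1
position: [0.5807, -0.151, 0.2531]
tcp_rot: [[-1.0, -0.001, 0.003], [-0.001, 1.0, -0.001], [-0.003, -0.001, -1.0]]
force: [-0.1, 0.7, -1.1]
opening: 0.502
grasp_force: 0.0
```

move_arm --increments '[{"xyz": [0, 0, 0], "roll": 0, "grip": 50}, {"xyz": [0, 0, 0], "roll": 0, "grip": 50}]'

```text
time_s: 4.27
position: [0.5784, -0.1498, 0.2522]
tcp_rot: [[-1.0, -0.001, -0.005], [-0.001, 1.0, 0.002], [0.005, 0.002, -1.0]]
force: [0.2, -0.4, -0.2]
opening: 0.499
grasp_force: 0.0
```

```bash
python3 look.py w2 pawl_tab
python3 - <<'E'
from h import *
f=np.load("pics/w2.npz");P=cloud("wrist",f["d"],f["A"])
C=P[(P[:,0]>.55)&(P[:,0]<.62)&(P[:,1]>-.18)&(P[:,1]<-.135)&(P[:,2]>.2)&(P[:,2]<.22)]
print(len(C),np.percentile(C,[2,50,98],axis=0) if len(C) else 0)
E
```

```text
[ 0.5784 -0.1498  0.2522] [ 0.2073 -0.4071 -0.1954]
pawl_tab 0.79 [ 0.5378 -0.1582  0.1689]
   0.71 3163 [[ 0.4865 -0.1642  0.1708]
 [ 0.5388 -0.1586  0.1728]
 [ 0.5861 -0.153   0.2109]]
549 [[ 0.574  -0.1644  0.201 ]
 [ 0.5804 -0.1588  0.2102]
 [ 0.5892 -0.1528  0.2117]]
```

View pics/w2.png

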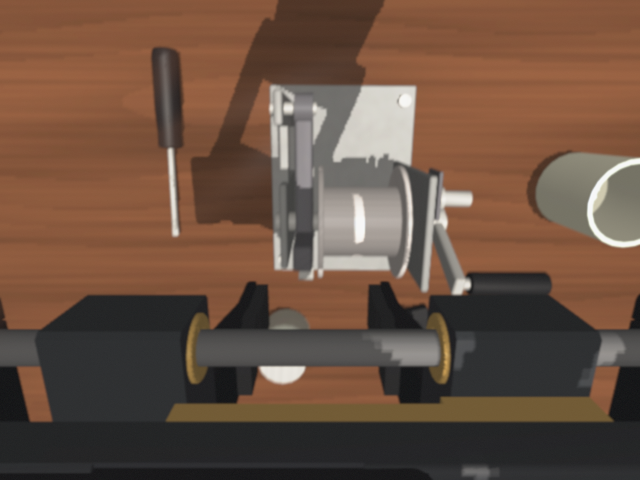

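The close view puts the tab near (303,262), at (0.582, -0.158) with its top at 0.210. That is about 8 mm to the -y side of the tool, so I'll shift over, descend and grip.

move_arm --increments '[{"xyz": [-3, -8, 0], "roll": 0, "grip": 50}, {"xyz": [0, 0, 25], "roll": 0, "grip": 50}, {"xyz": [0, 0, 25], "roll": 0, "grip": 50}, {"xyz": [0, 0, 18], "roll": 0, "grip": 50}, {"xyz": [0, 0, 0], "roll": 0, "grip": 50}]'

```text
time_s: 4.83
position: [0.5814, -0.159, 0.1839]
tcp_rot: [[-1.0, 0.0, -0.004], [0.0, 1.0, 0.002], [0.004, 0.002, -1.0]]
force: [-0.7, 1.2, -0.3]
opening: 0.496
grasp_force: 0.0
```

move_arm --increments '[{"xyz": [0, 0, 0], "roll": 0, "grip": 0}, {"xyz": [0, 0, 0], "roll": 0, "grip": 0}, {"xyz": [0, 0, 0], "roll": 0, "grip": 0}, {"xyz": [0, 0, 0], "roll": 0, "grip": 0}, {"xyz": [0, 0, 0], "roll": 0, "grip": 0}]'

```text
time_s: 5.25
position: [0.5834, -0.1593, 0.187]
tcp_rot: [[-1.0, -0.0, 0.002], [-0.0, 1.0, -0.001], [-0.002, -0.001, -1.0]]
force: [-0.4, -0.6, -0.1]
opening: 0.21
grasp_force: 0.0
```

move_arm --increments '[{"xyz": [0, 0, 0], "roll": 0, "grip": 0}, {"xyz": [0, 0, 0], "roll": 0, "grip": 0}, {"xyz": [0, 0, 0], "roll": 0, "grip": 0}]'

```text
time_s: 5.5
position: [0.5827, -0.159, 0.1858]
tcp_rot: [[-1.0, -0.0, 0.0], [-0.0, 1.0, -0.0], [-0.0, -0.0, -1.0]]
force: [-0.4, 0.0, 0.5]
opening: 0.028
grasp_force: 0.0
```

Run:
```python
from h import *
s=bot.read_state();print(s["opening"],s["grasp_force"])
p,_=bot.capture("scene");q,_=bot.capture("wrist")
a=cv2.resize(p[90:270,200:400],(667,600));b=cv2.resize(q,(640,480))
a=cv2.resize(p[90:270,200:380],(400,400));b=cv2.resize(q[50:450,120:520],(400,400))
cv2.imwrite("pics/c1.png",np.hstack([a,b])[...,::-1])
```

```text
0.027630389440513648 0.0
```

View pics/c1.png

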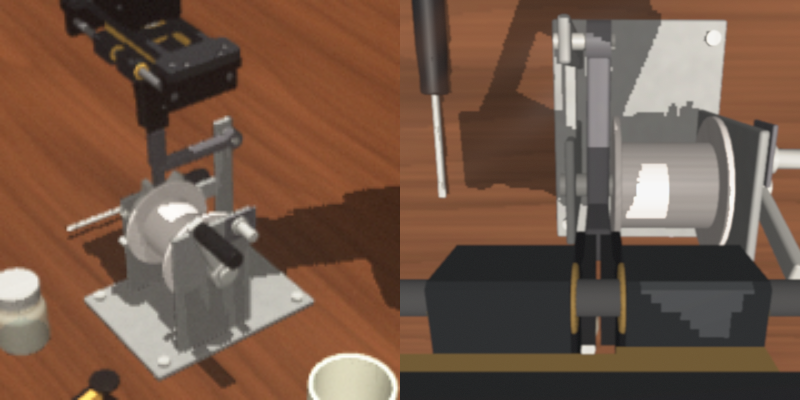

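The left crop shows the slender dark piece at (157,150), but it doesn't settle whether that is the tab or the fingers. The opening reads nearly shut, so the tab isn't gripped. I'll open up and re-measure from the scene camera.

move_arm --increments '[{"xyz": [0, 0, 0], "roll": 0, "grip": 0}, {"xyz": [0, 0, 0], "roll": 0, "grip": 0}]'

```text
time_s: 5.77
position: [0.5826, -0.159, 0.1856]
tcp_rot: [[-1.0, -0.0, -0.0], [-0.0, 1.0, 0.0], [0.0, 0.0, -1.0]]
force: [0.9, 0.3, 0.4]
opening: 0.001
grasp_force: 0.0
```

Run:
```python
from h import *
for c in("scene","top"):
    p,d=bot.capture(c);P=cloud(c,d,T(c))
    C=P[(P[:,0]>.55)&(P[:,0]<.625)&(P[:,1]>-.20)&(P[:,1]<-.12)&(P[:,2]>.16)&(P[:,2]<.26)]
    for z in np.arange(.16,.26,.01):
        D=C[(C[:,2]>=z)&(C[:,2]<z+.01)]
        if len(D): print(c,round(z,2),len(D),D.min(0),D.max(0))
```

```text
scene 0.16 49 [ 0.5504 -0.1618  0.1601] [ 0.5876 -0.1493  0.17  ]
scene 0.17 65 [ 0.5503 -0.1641  0.1701] [ 0.5899 -0.149   0.1799]
scene 0.18 33 [ 0.5742 -0.1633  0.1806] [ 0.5899 -0.1491  0.1891]
scene 0.19 33 [ 0.5734 -0.1626  0.1902] [ 0.5898 -0.1505  0.1996]
scene 0.2 34 [ 0.5733 -0.1615  0.2   ] [ 0.5895 -0.15    0.2096]
scene 0.21 29 [ 0.5722 -0.1638  0.2109] [ 0.5952 -0.1464  0.2198]
scene 0.22 59 [ 0.5718 -0.165   0.22  ] [ 0.5958 -0.1455  0.23  ]
scene 0.23 43 [ 0.5752 -0.1651  0.2301] [ 0.595  -0.1465  0.2399]
scene 0.24 44 [ 0.5793 -0.1716  0.2401] [ 0.5953 -0.1444  0.2498]
scene 0.25 49 [ 0.5796 -0.169   0.2503] [ 0.5949 -0.1417  0.26  ]
```

Run:
```python
from h import *
m=bot.camera_model("wrist");X=np.array(m["tool_from_camera"]);K=np.array(m["intrinsics"])
for y in(-.02,0,.02):
  for z in (0,-.019,-.03):
    c=np.linalg.inv(X)@[0,y,z,1];q=K@c[:3];print(y,z,q[:2]/q[2],end=" ")
f=np.load("pics/w2.npz");P=cloud("wrist",f["d"],X)
for a in(-1,1):
  C=P[(P[:,1]*a>.012)&(P[:,1]*a<.05)&(abs(P[:,0])<.03)]
  h=[(round(z,3),len(D:=C[(C[:,2]>=z)&(C[:,2]<z+.005)]),D[:,:2].min(0).round(3),D[:,:2].max(0).round(3)) for z in np.arange(-.08,.03,.005) if ((C[:,2]>=z)&(C[:,2]<z+.005)).any()]
  print("\n",a);[print(*r) for r in h]
```

```text
-0.02 0 [277.4991 276.7884] -0.02 -0.019 [273.5793 291.7395] -0.02 -0.03 [270.9378 301.8147] 0 0 [316.6889 276.7923] 0 -0.019 [316.6082 291.7423] 0 -0.03 [316.5539 301.8167] 0.02 0 [355.8723 276.7961] 0.02 -0.019 [359.6293 291.7452] 0.02 -0.03 [362.161  301.8188] 
 -1
-0.08 522 [-0.013 -0.026] [ 0.001 -0.021]
-0.075 101 [-0.012 -0.034] [ 0.01  -0.021]
-0.07 269 [-0.011 -0.034] [ 0.01  -0.021]
-0.065 208 [-0.01  -0.033] [ 0.01  -0.021]
-0.06 215 [ 0.001 -0.032] [ 0.01  -0.022]
-0.055 212 [-0.001 -0.031] [ 0.01  -0.021]
-0.05 184 [-0.003 -0.03 ] [ 0.01  -0.021]
-0.045 180 [-0.007 -0.03 ] [ 0.01  -0.021]
-0.04 165 [-0.009 -0.03 ] [ 0.01  -0.021]
-0.035 165 [-0.011 -0.03 ] [ 0.01  -0.021]
-0.03 29 [-0.003 -0.03 ] [ 0.01  -0.021]

 1
-0.08 522 [-0.013  0.022] [0.001 0.027]
-0.075 108 [-0.011  0.022] [0.01  0.035]
-0.07 267 [-0.011  0.022] [0.01  0.035]
-0.065 199 [0.007 0.022] [0.01  0.034]
-0.06 227 [0.001 0.022] [0.01  0.033]
-0.055 208 [-0.001  0.022] [0.01  0.032]
-0.05 182 [-0.004  0.022] [0.01  0.031]
-0.045 181 [-0.006  0.022] [0.01  0.031]
-0.04 170 [-0.01   0.022] [0.01  0.031]
-0.035 157 [-0.011  0.022] [0.01  0.031]
-0.03 33 [-0.004  0.022] [0.01  0.031]
```

Wrist and scene depth agree that the finger ends sit about 26 mm short of the reported TCP. They're at z≈0.211 with the TCP at 0.186, so the stated tool length is off. I'll apply that offset: open up and go 30 mm lower.

move_arm --increments '[{"xyz": [0, 0, 0], "roll": 0, "grip": 45}, {"xyz": [0, 0, 0], "roll": 0, "grip": 45}, {"xyz": [0, 0, 0], "roll": 0, "grip": 45}, {"xyz": [0, 0, 0], "roll": 0, "grip": 45}, {"xyz": [0, 0, 0], "roll": 0, "grip": 45}]'

```text
time_s: 6.28
position: [0.5827, -0.159, 0.1856]
tcp_rot: [[-1.0, -0.0, 0.0], [-0.0, 1.0, 0.0], [-0.0, 0.0, -1.0]]
force: [-0.1, -0.0, -0.5]
opening: 0.299
grasp_force: 0.0
```

move_arm --increments '[{"xyz": [0, 0, 0], "roll": 0, "grip": 45}, {"xyz": [0, 0, 0], "roll": 0, "grip": 45}, {"xyz": [0, 0, 10], "roll": 0, "grip": 45}, {"xyz": [0, 0, 10], "roll": 0, "grip": 45}, {"xyz": [0, 0, 10], "roll": 0, "grip": 45}]'

```text
time_s: 6.7
position: [0.5823, -0.1589, 0.1544]
tcp_rot: [[-1.0, -0.0, -0.001], [-0.0, 1.0, 0.0], [0.001, 0.0, -1.0]]
force: [0.4, 0.0, -0.2]
opening: 0.448
grasp_force: 0.0
```

move_arm --increments '[{"xyz": [0, 0, 0], "roll": 0, "grip": 0}, {"xyz": [0, 0, 0], "roll": 0, "grip": 0}, {"xyz": [0, 0, 0], "roll": 0, "grip": 0}, {"xyz": [0, 0, 0], "roll": 0, "grip": 0}, {"xyz": [0, 0, 0], "roll": 0, "grip": 0}]'

```text
time_s: 7.12
position: [0.583, -0.1592, 0.1561]
tcp_rot: [[-1.0, -0.0, 0.001], [-0.0, 1.0, -0.0], [-0.001, -0.0, -1.0]]
force: [0.7, 0.4, -0.6]
opening: 0.158
grasp_force: 0.0
```

move_arm --increments '[{"xyz": [0, 0, 0], "roll": 0, "grip": 0}, {"xyz": [0, 0, 0], "roll": 0, "grip": 0}]'

```text
time_s: 7.28
position: [0.583, -0.1592, 0.1561]
tcp_rot: [[-1.0, -0.0, 0.001], [-0.0, 1.0, -0.0], [-0.001, -0.0, -1.0]]
force: [0.9, 0.1, 1.1]
opening: 0.134
grasp_force: 30.0
```

move_arm --increments '[{"xyz": [1.8, 0, -4.5], "roll": 0, "grip": 0}, {"xyz": [1.9, 0, -4.3], "roll": 0, "grip": 0}, {"xyz": [2.2, 0, -4.2], "roll": 0, "grip": 0}, {"xyz": [2.4, 0, -4.2], "roll": 0, "grip": 0}, {"xyz": [2.6, 0, -4.0], "roll": 0, "grip": 0}]'

```text
time_s: 7.7
position: [0.572, -0.1591, 0.1774]
tcp_rot: [[-1.0, -0.0, 0.001], [-0.0, 1.0, -0.0], [-0.001, -0.0, -1.0]]
force: [3.8, -0.3, -4.2]
opening: 0.137
grasp_force: 30.0
```

move_arm --increments '[{"xyz": [2.8, 0, -3.9], "roll": 0, "grip": 0}, {"xyz": [3.0, 0, -3.7], "roll": 0, "grip": 0}, {"xyz": [3.2, 0, -3.6], "roll": 0, "grip": 0}, {"xyz": [0, 0, 0], "roll": 0, "grip": 0}, {"xyz": [0, 0, 0], "roll": 0, "grip": 0}]'

```text
time_s: 8.12
position: [0.5627, -0.1591, 0.1889]
tcp_rot: [[-1.0, -0.0, 0.001], [-0.0, 1.0, -0.0], [-0.001, -0.0, -1.0]]
force: [2.1, 1.8, 0.1]
opening: 0.133
grasp_force: 30.0
```

move_arm --increments '[{"xyz": [0, 0, 0], "roll": 0, "grip": 45}, {"xyz": [0, 0, 0], "roll": 0, "grip": 45}, {"xyz": [0, 0, 0], "roll": 0, "grip": 45}, {"xyz": [0, 0, 0], "roll": 0, "grip": 45}, {"xyz": [0, 0, 0], "roll": 0, "grip": 45}]'

```text
time_s: 8.53
position: [0.5623, -0.1589, 0.1878]
tcp_rot: [[-1.0, -0.0, -0.001], [-0.0, 1.0, 0.0], [0.001, 0.0, -1.0]]
force: [-0.5, -0.5, -0.3]
opening: 0.405
grasp_force: 0.0
```

move_arm --increments '[{"xyz": [0, 0, -30], "roll": 0, "grip": 45}, {"xyz": [0, 0, -40], "roll": 0, "grip": 0}, {"xyz": [-20, 36, 0], "roll": 0, "grip": 0}, {"xyz": [-20, 36, 0], "roll": 0, "grip": 0}, {"xyz": [0, 0, 0], "roll": 0, "grip": 0}]'

```text
time_s: 8.95
position: [0.6055, -0.0814, 0.2591]
tcp_rot: [[-1.0, -0.005, 0.004], [-0.005, 1.0, 0.003], [-0.004, 0.003, -1.0]]
force: [-0.6, -0.1, 0.5]
opening: 0.232
grasp_force: 0.0
```

```bash
python3 look.py w3 pawl_tab stop
python3 - <<'E'
from h import *
f=np.load("pics/w3.npz");P=cloud("wrist",f["d"],f["A"]);i=cv2.imread("pics/w3.png")
def s(n,m):
    C=P[m];print(n,len(C),np.percentile(C,[2,50,98],axis=0).round(4).tolist() if len(C) else 0)
z=P[:,2];x=P[:,0];y=P[:,1]
s("pawl high",(z>.2)&(z<.26)&(abs(y+.158)<.012)&(x<.6)&(x>.48))
s("handle",(z>.16)&(z<.19)&(y>-.04)&(y<.03)&(x>.57)&(x<.66))
E
```

```text
[ 0.6055 -0.0814  0.2591] [-0.6374 -0.1439  0.5352]
pawl_tab 0.74 [ 0.5492 -0.155   0.1868]
   0.6 4631 [[ 0.4872 -0.1634  0.1717]
 [ 0.5462 -0.1558  0.1924]
 [ 0.5801 -0.1524  0.2429]]
stop 0.77 [ 0.5534 -0.0565  0.1495]
   0.72 801 [[ 0.537  -0.0625  0.1387]
 [ 0.5548 -0.0525  0.1494]
 [ 0.5673 -0.0355  0.1569]]
pawl high 1617 [[0.5527, -0.1634, 0.2004], [0.5635, -0.1546, 0.2352], [0.5793, -0.1524, 0.2439]]
handle 1897 [[0.6034, -0.0391, 0.174], [0.6097, -0.0135, 0.1818], [0.6193, 0.0131, 0.184]]
```

View pics/w3.png

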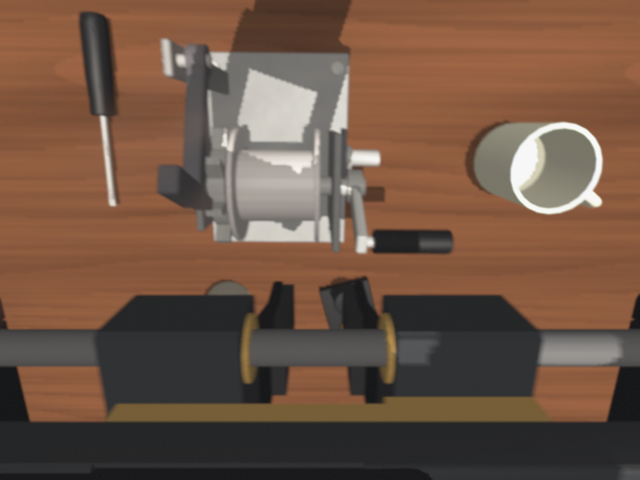

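The pawl is lifted (tab top 0.243, about 0.37 rad) and the crank is unchanged, with the handle at (410,242), centred at about x=0.611, y=-0.013. I'll go to its +x side with the fingers shut.

move_arm --increments '[{"xyz": [-18, 35, 0], "roll": 0, "grip": 0}, {"xyz": [-18, 35, 0], "roll": 0, "grip": 0}, {"xyz": [0, 0, 0], "roll": 0, "grip": 0}, {"xyz": [0, 0, 20], "roll": 0, "grip": 0}, {"xyz": [0, 0, 0], "roll": 0, "grip": 0}]'

```text
time_s: 9.62
position: [0.6363, -0.0173, 0.2348]
tcp_rot: [[-1.0, 0.0, -0.007], [0.0, 1.0, 0.001], [0.007, 0.001, -1.0]]
force: [-1.4, 0.1, -1.1]
opening: 0.003
grasp_force: 0.0
```

move_arm --increments '[{"xyz": [-6, 4, 0], "roll": 0, "grip": 0}, {"xyz": [0, 0, 35], "roll": 0, "grip": 0}, {"xyz": [0, 0, 35], "roll": 0, "grip": 0}, {"xyz": [0, 0, 30], "roll": 0, "grip": 0}, {"xyz": [0, 0, 0], "roll": 0, "grip": 0}]'

```text
time_s: 10.03
position: [0.6403, -0.0132, 0.1323]
tcp_rot: [[-1.0, 0.002, -0.012], [0.001, 1.0, 0.002], [0.012, 0.002, -1.0]]
force: [-0.9, -0.1, -1.2]
opening: 0.005
grasp_force: 0.0
```

move_arm --increments '[{"xyz": [0, 0, 0], "roll": 0, "grip": 0}, {"xyz": [0, 0, 0], "roll": 0, "grip": 0}]'

```text
time_s: 10.2
position: [0.6465, -0.0139, 0.1401]
tcp_rot: [[-1.0, 0.001, 0.004], [0.001, 1.0, -0.001], [-0.004, -0.001, -1.0]]
force: [-0.4, -0.5, 1.1]
opening: 0.005
grasp_force: 0.0
```

move_arm --increments '[{"xyz": [4, 0, 6], "roll": 0, "grip": 0}, {"xyz": [4, 0, 0], "roll": 0, "grip": 0}, {"xyz": [4, 0, 0], "roll": 0, "grip": 0}, {"xyz": [4, 0, 0], "roll": 0, "grip": 0}, {"xyz": [4, 0, 0], "roll": 0, "grip": 0}]'

```text
time_s: 10.62
position: [0.6272, -0.0132, 0.134]
tcp_rot: [[-1.0, 0.0, 0.007], [0.0, 1.0, -0.001], [-0.007, -0.001, -1.0]]
force: [3.1, 1.6, 3.5]
opening: 0.006
grasp_force: 1.9
```

move_arm --increments '[{"xyz": [4, 0, 0], "roll": 0, "grip": 0}, {"xyz": [4, 0, 0], "roll": 0, "grip": 0}, {"xyz": [4, 0, 0], "roll": 0, "grip": 0}, {"xyz": [4, 0, 0], "roll": 0, "grip": 0}, {"xyz": [4, 0, 0], "roll": 0, "grip": 0}]'

```text
time_s: 11.03
position: [0.6039, -0.013, 0.1319]
tcp_rot: [[-1.0, -0.0, -0.001], [-0.0, 1.0, 0.0], [0.001, 0.0, -1.0]]
force: [1.7, 0.0, 1.8]
opening: 0.009
grasp_force: 1.2
```

move_arm --increments '[{"xyz": [3, 0, 0], "roll": 0, "grip": 0}, {"xyz": [2, 0, 0], "roll": 0, "grip": 0}, {"xyz": [1, 0, 0], "roll": 0, "grip": 0}, {"xyz": [0, 0, 0], "roll": 0, "grip": 0}]'

```text
time_s: 11.37
position: [0.5976, -0.0129, 0.1316]
tcp_rot: [[-1.0, -0.0, -0.002], [-0.0, 1.0, 0.0], [0.002, 0.0, -1.0]]
force: [1.2, 1.1, 0.3]
opening: 0.005
grasp_force: 0.3
```

Contact shows about 2 N of drag. Now slow 1 mm steps towards the stop.

move_arm --increments '[{"xyz": [2, 0, 0], "roll": 0, "grip": 0}, {"xyz": [2, 0, 0], "roll": 0, "grip": 0}, {"xyz": [2, 0, 0], "roll": 0, "grip": 0}, {"xyz": [1, 0, 0], "roll": 0, "grip": 0}, {"xyz": [1, 0, 0], "roll": 0, "grip": 0}]'

```text
time_s: 11.78
position: [0.5903, -0.0129, 0.1318]
tcp_rot: [[-1.0, -0.0, -0.001], [-0.0, 1.0, 0.0], [0.001, 0.0, -1.0]]
force: [1.8, 0.9, -1.1]
opening: 0.004
grasp_force: 0.9
```

move_arm --increments '[{"xyz": [1, 0, 0], "roll": 0, "grip": 0}, {"xyz": [1, 0, 0], "roll": 0, "grip": 0}, {"xyz": [1, 0, 0], "roll": 0, "grip": 0}]'

```text
time_s: 12.03
position: [0.5875, -0.0129, 0.1318]
tcp_rot: [[-1.0, -0.0, -0.0], [-0.0, 1.0, 0.0], [0.0, 0.0, -1.0]]
force: [1.0, 0.0, -0.9]
opening: 0.006
grasp_force: 0.9
```

move_arm --increments '[{"xyz": [1, 0, 0], "roll": 0, "grip": 0}, {"xyz": [1, 0, 0], "roll": 0, "grip": 0}]'

```text
time_s: 12.2
position: [0.5856, -0.013, 0.1319]
tcp_rot: [[-1.0, -0.0, -0.0], [-0.0, 1.0, 0.0], [0.0, 0.0, -1.0]]
force: [1.2, 0.0, -1.7]
opening: 0.001
grasp_force: 0.9
```

move_arm --increments '[{"xyz": [1, 0, 0], "roll": 0, "grip": 0}, {"xyz": [1, 0, 0], "roll": 0, "grip": 0}]'

```text
time_s: 12.37
position: [0.5837, -0.0131, 0.132]
tcp_rot: [[-1.0, -0.0, 0.0], [-0.0, 1.0, -0.0], [-0.0, -0.0, -1.0]]
force: [1.8, 0.4, -1.6]
opening: 0.006
grasp_force: 0.9
```

move_arm --increments '[{"xyz": [1, 0, 0], "roll": 0, "grip": 0}, {"xyz": [1, 0, 0], "roll": 0, "grip": 0}]'

```text
time_s: 12.53
position: [0.5817, -0.0131, 0.1321]
tcp_rot: [[-1.0, -0.0, 0.0], [-0.0, 1.0, -0.0], [-0.0, -0.0, -1.0]]
force: [1.1, 0.2, -2.1]
opening: 0.003
grasp_force: 1.0
```

move_arm --increments '[{"xyz": [1, 0, 0], "roll": 0, "grip": 0}]'

```text
time_s: 12.62
position: [0.5807, -0.0131, 0.1321]
tcp_rot: [[-1.0, -0.0, 0.0], [-0.0, 1.0, -0.0], [-0.0, -0.0, -1.0]]
force: [2.2, 0.2, -0.9]
opening: 0.006
grasp_force: 1.0
```

move_arm --increments '[{"xyz": [1, 0, 0], "roll": 0, "grip": 0}]'

```text
time_s: 12.7
position: [0.5797, -0.0131, 0.1321]
tcp_rot: [[-1.0, -0.0, 0.0], [-0.0, 1.0, -0.0], [-0.0, -0.0, -1.0]]
force: [2.1, 0.3, -1.2]
opening: 0.007
grasp_force: 1.0
```

move_arm --increments '[{"xyz": [1, 0, 0], "roll": 0, "grip": 0}]'

```text
time_s: 12.78
position: [0.5787, -0.0131, 0.1321]
tcp_rot: [[-1.0, -0.0, 0.0], [-0.0, 1.0, -0.0], [-0.0, -0.0, -1.0]]
force: [1.4, 0.4, -1.3]
opening: 0.002
grasp_force: 1.0
```

move_arm --increments '[{"xyz": [1, 0, 0], "roll": 0, "grip": 0}]'

```text
time_s: 12.87
position: [0.578, -0.0131, 0.1321]
tcp_rot: [[-1.0, -0.0, 0.001], [-0.0, 1.0, -0.0], [-0.001, -0.0, -1.0]]
force: [3.6, -0.1, -2.3]
opening: 0.008
grasp_force: 2.0
```

move_arm --increments '[{"xyz": [1, 0, 0], "roll": 0, "grip": 0}]'

```text
time_s: 12.95
position: [0.5779, -0.0131, 0.1322]
tcp_rot: [[-1.0, 0.0, 0.003], [0.0, 1.0, -0.0], [-0.003, -0.0, -1.0]]
force: [5.7, 0.2, -4.4]
opening: 0.003
grasp_force: 2.8
```

The stop is felt: motion has ceased and the force is rising about 2.5 N per mm. One more millimetre, then hold.

move_arm --increments '[{"xyz": [1, 0, 0], "roll": 0, "grip": 0}, {"xyz": [0, 0, 0], "roll": 0, "grip": 0}]'

```text
time_s: 13.12
position: [0.5778, -0.0132, 0.1322]
tcp_rot: [[-1.0, 0.0, 0.005], [0.0, 1.0, -0.0], [-0.005, -0.0, -1.0]]
force: [6.4, 0.3, -4.4]
opening: 0.009
grasp_force: 3.1
```

move_arm --increments '[{"xyz": [0, 0, 0], "roll": 0, "grip": 0}, {"xyz": [0, 0, 0], "roll": 0, "grip": 0}, {"xyz": [0, 0, 0], "roll": 0, "grip": 0}]'

```text
time_s: 13.37
position: [0.5778, -0.0132, 0.1322]
tcp_rot: [[-1.0, 0.0, 0.004], [0.0, 1.0, -0.0], [-0.004, -0.0, -1.0]]
force: [5.9, 0.2, -5.2]
opening: 0.008
grasp_force: 3.0
```

move_arm --increments '[{"xyz": [1, 0, 0], "roll": 0, "grip": 0}, {"xyz": [0.5, 0, 0], "roll": 0, "grip": 0}, {"xyz": [0, 0, 0], "roll": 0, "grip": 0}]'

```text
time_s: 13.62
position: [0.5778, -0.0132, 0.1323]
tcp_rot: [[-1.0, 0.001, 0.008], [0.001, 1.0, -0.0], [-0.008, -0.0, -1.0]]
force: [8.6, 1.0, -6.0]
opening: 0.003
grasp_force: 4.2
```

move_arm --increments '[{"xyz": [1, 0, 0], "roll": 0, "grip": 0}, {"xyz": [0.5, 0, 0], "roll": 0, "grip": 0}, {"xyz": [0, 0, 0], "roll": 0, "grip": 0}]'

```text
time_s: 13.87
position: [0.5777, -0.0132, 0.1323]
tcp_rot: [[-1.0, 0.001, 0.011], [0.001, 1.0, -0.0], [-0.011, -0.0, -1.0]]
force: [11.3, 1.1, -8.5]
opening: -0.001
grasp_force: 5.4
```

move_arm --increments '[{"xyz": [0, 0, 0], "roll": 0, "grip": 0}, {"xyz": [0, 0, 0], "roll": 0, "grip": 0}, {"xyz": [0, 0, 0], "roll": 0, "grip": 0}, {"xyz": [0, 0, 0], "roll": 0, "grip": 0}]'

```text
time_s: 14.2
position: [0.5777, -0.0132, 0.1323]
tcp_rot: [[-1.0, 0.001, 0.01], [0.001, 1.0, -0.0], [-0.01, -0.0, -1.0]]
force: [11.0, 0.6, -8.3]
opening: 0.004
grasp_force: 5.3
```

move_arm --increments '[{"xyz": [-2, 0, 0], "roll": 0, "grip": 0}, {"xyz": [-4, 0, 0], "roll": 0, "grip": 0}, {"xyz": [-10, 0, 0], "roll": 0, "grip": 0}, {"xyz": [-10, 0, 0], "roll": 0, "grip": 0}, {"xyz": [0, 0, 0], "roll": 0, "grip": 0}]'

```text
time_s: 14.62
position: [0.5994, -0.0132, 0.1322]
tcp_rot: [[-1.0, -0.001, -0.0], [-0.001, 1.0, -0.0], [0.0, -0.0, -1.0]]
force: [0.2, 0.5, 0.4]
opening: 0.004
grasp_force: 0.0
```

move_arm --increments '[{"xyz": [0, 0, -40], "roll": 0, "grip": 0}, {"xyz": [0, 0, -40], "roll": 0, "grip": 0}, {"xyz": [0, 0, -40], "roll": 0, "grip": 0}, {"xyz": [0, -30, -20], "roll": 0, "grip": 0}, {"xyz": [0, 0, 0], "roll": 0, "grip": 0}]'

```text
time_s: 15.03
position: [0.6011, -0.0472, 0.2783]
tcp_rot: [[-1.0, 0.001, 0.01], [0.001, 1.0, -0.006], [-0.01, -0.006, -1.0]]
force: [0.4, -0.3, 0.1]
opening: 0.002
grasp_force: 0.0
```

```bash
python3 look.py w4 pawl_tab
python3 - <<'E'
from h import *
f=np.load("pics/w4.npz");P=cloud("wrist",f["d"],f["A"])
z=P[:,2];x=P[:,0];y=P[:,1]
def s(n,m):
    C=P[m];print(n,len(C),np.percentile(C,[2,50,98],axis=0).round(4).tolist() if len(C) else 0)
s("pawl high",(z>.2)&(z<.26)&(abs(y+.158)<.012)&(x<.6)&(x>.48))
s("pawl top",(z>.237)&(z<.26)&(abs(y+.158)<.012)&(x<.6)&(x>.48))
s("handle",(z>.16)&(z<.19)&(y>-.04)&(y<.03)&(x>.52)&(x<.66))
E
```

```text
[ 0.6011 -0.0472  0.2783] [ 0.4052 -0.2794  0.111 ]
pawl_tab 0.98 [ 0.5498 -0.155   0.1876]
   0.72 4499 [[ 0.4866 -0.1634  0.1685]
 [ 0.5477 -0.1549  0.1923]
 [ 0.5806 -0.1522  0.2427]]
pawl high 1586 [[0.5528, -0.1632, 0.2004], [0.5638, -0.1538, 0.2318], [0.5795, -0.1522, 0.2436]]
pawl top 643 [[0.5524, -0.1637, 0.2374], [0.5601, -0.1573, 0.2409], [0.5684, -0.1524, 0.244]]
handle 1937 [[0.5511, -0.0392, 0.1785], [0.5587, -0.0127, 0.184], [0.568, 0.0136, 0.1863]]
```

The crank stayed on the stop (handle x 0.559, joint about 0.09) and the pawl is still up. Now over the tab, to press it down with shut fingers.

move_arm --increments '[{"xyz": [13, -37, 0], "roll": 0, "grip": 0}, {"xyz": [13, -37, 0], "roll": 0, "grip": 0}, {"xyz": [13, -37, 0], "roll": 0, "grip": 0}, {"xyz": [0, 0, 0], "roll": 0, "grip": 0}, {"xyz": [0, 0, 0], "roll": 0, "grip": 0}]'

```text
time_s: 15.6
position: [0.5576, -0.1544, 0.2699]
tcp_rot: [[-1.0, 0.003, -0.005], [0.003, 1.0, 0.003], [0.005, 0.003, -1.0]]
force: [-0.1, 1.1, -0.9]
opening: 0.006
grasp_force: 0.0
```

move_arm --increments '[{"xyz": [0, 0, 0], "roll": 0, "grip": 0}, {"xyz": [0, 0, 0], "roll": 0, "grip": 0}]'

```text
time_s: 15.77
position: [0.5593, -0.1522, 0.271]
tcp_rot: [[-1.0, -0.002, -0.002], [-0.002, 1.0, 0.002], [0.002, 0.002, -1.0]]
force: [0.2, 0.5, -0.1]
opening: 0.002
grasp_force: 0.0
```

move_arm --increments '[{"xyz": [-3, -6, 0], "roll": 0, "grip": 0}, {"xyz": [0, 0, 25], "roll": 0, "grip": 0}, {"xyz": [0, 0, 20], "roll": 0, "grip": 0}, {"xyz": [0, 0, 0], "roll": 0, "grip": 0}, {"xyz": [0, 0, 0], "roll": 0, "grip": 0}]'

```text
time_s: 16.18
position: [0.5624, -0.159, 0.2261]
tcp_rot: [[-1.0, -0.002, -0.003], [-0.002, 1.0, 0.001], [0.003, 0.001, -1.0]]
force: [-0.8, -0.7, 0.6]
opening: 0.002
grasp_force: 0.0
```

move_arm --increments '[{"xyz": [0, 0, 3], "roll": 0, "grip": 0}, {"xyz": [0, 0, 3], "roll": 0, "grip": 0}, {"xyz": [0, 0, 2], "roll": 0, "grip": 0}, {"xyz": [0, 0, 2], "roll": 0, "grip": 0}]'

```text
time_s: 16.52
position: [0.5632, -0.1601, 0.2177]
tcp_rot: [[-1.0, -0.0, 0.001], [-0.0, 1.0, -0.001], [-0.001, -0.001, -1.0]]
force: [0.3, -0.3, 0.1]
opening: 0.007
grasp_force: 0.0
```

move_arm --increments '[{"xyz": [-1.5, 0, 3], "roll": 0, "grip": 0}, {"xyz": [-2, 0, 3], "roll": 0, "grip": 0}, {"xyz": [-2, 0, 3], "roll": 0, "grip": 0}]'

```text
time_s: 16.77
position: [0.5699, -0.1603, 0.2088]
tcp_rot: [[-1.0, 0.0, 0.004], [0.0, 1.0, -0.001], [-0.004, -0.001, -1.0]]
force: [2.5, 0.6, 1.6]
opening: 0.005
grasp_force: 1.0
```

move_arm --increments '[{"xyz": [-2, 0, 3], "roll": 0, "grip": 0}, {"xyz": [-2, 0, 3], "roll": 0, "grip": 0}, {"xyz": [-2, 0, 3], "roll": 0, "grip": 0}]'

```text
time_s: 17.02
position: [0.5745, -0.1602, 0.1987]
tcp_rot: [[-1.0, -0.0, -0.0], [-0.0, 1.0, -0.0], [0.0, -0.0, -1.0]]
force: [0.3, 0.6, 0.8]
opening: 0.003
grasp_force: 0.6
```

move_arm --increments '[{"xyz": [-1.5, 0, 2.5], "roll": 0, "grip": 0}, {"xyz": [-1.5, 0, 2.5], "roll": 0, "grip": 0}, {"xyz": [-1, 0, 2], "roll": 0, "grip": 0}]'

```text
time_s: 17.27
position: [0.578, -0.16, 0.1914]
tcp_rot: [[-1.0, -0.0, -0.001], [-0.0, 1.0, 0.0], [0.001, 0.0, -1.0]]
force: [0.8, 0.0, 1.1]
opening: 0.006
grasp_force: 0.4
```

move_arm --increments '[{"xyz": [-1, 0, 1.5], "roll": 0, "grip": 0}, {"xyz": [-1, 0, 1.5], "roll": 0, "grip": 0}]'

```text
time_s: 17.43
position: [0.5797, -0.1599, 0.1886]
tcp_rot: [[-1.0, -0.0, -0.002], [-0.0, 1.0, 0.0], [0.002, 0.0, -1.0]]
force: [0.0, 0.0, 0.9]
opening: 0.003
grasp_force: 0.2
```

move_arm --increments '[{"xyz": [0, 0, 1], "roll": 0, "grip": 0}, {"xyz": [0, 0, 1], "roll": 0, "grip": 0}]'

```text
time_s: 17.6
position: [0.5803, -0.16, 0.1869]
tcp_rot: [[-1.0, -0.0, -0.0], [-0.0, 1.0, 0.0], [0.0, 0.0, -1.0]]
force: [0.7, 0.8, 1.0]
opening: 0.008
grasp_force: 0.4
```

move_arm --increments '[{"xyz": [0, 0, 1], "roll": 0, "grip": 0}, {"xyz": [0, 0, 1], "roll": 0, "grip": 0}]'

```text
time_s: 17.77
position: [0.5803, -0.16, 0.1851]
tcp_rot: [[-1.0, -0.0, 0.0], [-0.0, 1.0, -0.0], [-0.0, -0.0, -1.0]]
force: [0.2, 0.0, 0.5]
opening: 0.004
grasp_force: 0.4
```

move_arm --increments '[{"xyz": [0, 0, 1], "roll": 0, "grip": 0}, {"xyz": [0, 0, 0], "roll": 0, "grip": 0}]'

```text
time_s: 17.93
position: [0.58, -0.16, 0.1839]
tcp_rot: [[-1.0, -0.0, -0.0], [-0.0, 1.0, 0.0], [0.0, 0.0, -1.0]]
force: [-0.4, 0.4, 0.9]
opening: 0.009
grasp_force: 0.1
```

move_arm --increments '[{"xyz": [0, 0, 1], "roll": 0, "grip": 0}, {"xyz": [0, 0, 0], "roll": 0, "grip": 0}]'

```text
time_s: 18.1
position: [0.5801, -0.16, 0.1829]
tcp_rot: [[-1.0, -0.0, -0.0], [-0.0, 1.0, 0.0], [0.0, 0.0, -1.0]]
force: [0.8, 0.0, 0.1]
opening: 0.003
grasp_force: 0.1
```

move_arm --increments '[{"xyz": [0, 0, 1], "roll": 0, "grip": 0}, {"xyz": [0, 0, 0], "roll": 0, "grip": 0}]'

```text
time_s: 18.27
position: [0.5802, -0.16, 0.1819]
tcp_rot: [[-1.0, -0.0, -0.0], [-0.0, 1.0, 0.0], [0.0, 0.0, -1.0]]
force: [-0.1, -1.3, 0.5]
opening: 0.011
grasp_force: 0.1
```

move_arm --increments '[{"xyz": [0, 0, 1], "roll": 0, "grip": 0}, {"xyz": [0, 0, 0], "roll": 0, "grip": 0}]'

```text
time_s: 18.43
position: [0.5804, -0.16, 0.1814]
tcp_rot: [[-1.0, -0.0, 0.0], [-0.0, 1.0, -0.0], [-0.0, -0.0, -1.0]]
force: [-0.4, 0.2, 2.7]
opening: 0.001
grasp_force: 1.3
```

move_arm --increments '[{"xyz": [0, 0, 1], "roll": 0, "grip": 0}, {"xyz": [0, 0, 0], "roll": 0, "grip": 0}]'

```text
time_s: 18.6
position: [0.5804, -0.1601, 0.1813]
tcp_rot: [[-1.0, -0.0, 0.001], [-0.0, 1.0, -0.0], [-0.001, -0.0, -1.0]]
force: [-1.9, 1.3, 6.8]
opening: 0.006
grasp_force: 3.4
```

It has bottomed, with the force rising and motion stopped. One small extra press, then lift clear and verify.

move_arm --increments '[{"xyz": [0, 0, 0.7], "roll": 0, "grip": 0}, {"xyz": [0, 0, 0], "roll": 0, "grip": 0}, {"xyz": [0, 0, 0], "roll": 0, "grip": 0}]'

```text
time_s: 18.85
position: [0.5805, -0.1601, 0.1812]
tcp_rot: [[-1.0, -0.0, 0.001], [-0.0, 1.0, -0.001], [-0.001, -0.001, -1.0]]
force: [-1.6, 1.0, 9.2]
opening: 0.006
grasp_force: 4.8
```

move_arm --increments '[{"xyz": [0, 0, -3], "roll": 0, "grip": 0}, {"xyz": [0, 0, -20], "roll": 0, "grip": 0}, {"xyz": [0, 0, -35], "roll": 0, "grip": 0}, {"xyz": [0, 0, -30], "roll": 0, "grip": 0}, {"xyz": [0, 0, 0], "roll": 0, "grip": 0}]'

```text
time_s: 19.27
position: [0.5838, -0.1617, 0.2737]
tcp_rot: [[-1.0, -0.0, 0.011], [-0.0, 1.0, -0.006], [-0.011, -0.006, -1.0]]
force: [0.8, -0.1, 0.7]
opening: 0.007
grasp_force: 0.0
```

move_arm --increments '[{"xyz": [0, 0, 0], "roll": 0, "grip": 0}, {"xyz": [0, 0, 0], "roll": 0, "grip": 0}, {"xyz": [0, 0, 0], "roll": 0, "grip": 0}]'

```text
time_s: 19.52
position: [0.579, -0.1595, 0.2655]
tcp_rot: [[-1.0, -0.0, -0.003], [-0.0, 1.0, 0.002], [0.003, 0.002, -1.0]]
force: [0.2, -0.8, -0.4]
opening: 0.005
grasp_force: 0.0
```

```bash
python3 look.py w5
python3 - <<'E'
from h import *
f=np.load("pics/w5.npz");P=cloud("wrist",f["d"],f["A"]);g=np.load("pics/w2.npz");Q=cloud("wrist",g["d"],g["A"])
def s(n,P,x0,x1,y0,y1,z0,z1):
    C=P[(P[:,0]>x0)&(P[:,0]<x1)&(P[:,1]>y0)&(P[:,1]<y1)&(P[:,2]>z0)&(P[:,2]<z1)];print(n,len(C),np.percentile(C,[2,50,98],axis=0).round(4).tolist() if len(C) else 0)
for n,R in(("start",Q),("now",P)):
    s(n+" tab",R,.54,.62,-.18,-.135,.2,.25)
    s(n+" bar end",R,.55,.57,-.166,-.15,.15,.2); s(n+" bar piv",R,.51,.53,-.166,-.15,.15,.2)
s("handle",P,.52,.66,-.04,.03,.16,.19)
E
```

```text
[ 0.579  -0.1595  0.2655] [ 0.1696 -0.7716 -0.3844]
start tab 549 [[0.574, -0.1644, 0.201], [0.5804, -0.1588, 0.2102], [0.5892, -0.1528, 0.2117]]
start bar end 482 [[0.5503, -0.1642, 0.1707], [0.5599, -0.1586, 0.1724], [0.5695, -0.1531, 0.1738]]
start bar piv 552 [[0.51, -0.1643, 0.1704], [0.5196, -0.1588, 0.172], [0.5294, -0.153, 0.1738]]
now tab 489 [[0.5742, -0.1645, 0.2014], [0.5806, -0.1586, 0.2097], [0.5896, -0.1528, 0.2113]]
now bar end 456 [[0.5505, -0.1644, 0.1699], [0.5599, -0.1586, 0.1719], [0.5695, -0.1527, 0.1734]]
now bar piv 493 [[0.5104, -0.1642, 0.1703], [0.5198, -0.1586, 0.172], [0.5293, -0.153, 0.1739]]
handle 1968 [[0.5509, -0.0392, 0.178], [0.558, -0.0131, 0.1842], [0.5676, 0.0132, 0.1864]]
```

The bar is level, the same as at the start when it was home, and the handle is still at the stop. The tool is clear, so I'm handing in.

```bash
python3 -c "
from rig import bot
print(bot.hand_in())"
```

```text
the job is handed in; nothing more can be done
None
```

The job is handed in but no verdict came back: by my measurements the crank bore on its stop with an estimated 10 to 14 N on the pin, the pawl's nose is home (pressed down with about 9 N), and the arm is clear; I allowed for the finger ends sitting about 26 to 28 mm short of the stated TCP.

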